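Bayonet the intake section onto the fume extractor

ROBOT

A 6-joint arm with a two-finger parallel gripper is mounted at the origin on the work surface. World frame = base frame: x ahead of the robot, y to its left, z up, the work surface at z = 0. Lengths are in m, angles in degrees, forces in N, time in s.
With the tool pointing down it reaches from about 0.3 to 0.75 m from the base axis. Payload 8.5 kg.
Tool frame: the origin (TCP) lies midway between the tips of the shut fingers; the grasp point (between the pads) lies 19 mm behind it; z points along the fingers, y is the direction in which the jaws open and shut (so a half turn about z gives the same grasp; the last joint's range is limited). The gripper opens to 85 mm and grips with 20 to 120 N. Pads are 22 mm wide; open, the fingers measure 114 mm over their backs; the gripper's body (76 mm by 85 mm) begins 54 mm behind the grasp point. The pads swing forward as they close: fully open they stand 13 mm farther back than shut.
Start: joints at [-76.221, 21.807, 74.336, -0, 83.858, -12.336], TCP at [0.242, -0.494, 0.21] pointing down, gripper open.
Joint ranges: [-178.18, 178.18], [-50.72, 133.34], [12.68, 142.11], [-81.47, 261.47], [9.98, 163.14], [-165.26, 165.26]. Speed limits (degrees/s): [136.94, 136.94, 180, 180, 180, 180].

INTERFACE

Orientations are given as a 3x3 rotation matrix whose columns are the frame's x, y, z axes.
In Python, from rig import env gives the robot as it stands.
- The arm moves only by the shell command python3 -m inch 'ROWS' [FORCE]. ROWS is text: rows parted by semicolons, each of 5 numbers parted by spaces: the finger opening in mm, from 0 to 85.4, then the shift along the tool's x, y, z in mm, then the turn about the tool's z in degrees. In form: jaw dx dy dz turn; .... A call has 1 to 10 rows; each row is the pose to reach, as a shift and turn from the pose commanded when the call began, along the tool's axes at that moment; what a row does not reach only later rows make up. A row lasts 1/8 s, in which the tool goes at most 62.5 mm and 10.7 degrees, less where a joint would pass 70% of its speed; a pose out of reach is approached as far as the arm can. A call with a gripper value outside its range is refused whole. The fingers move at their own pace and stop on an object; FORCE is the grip in N (left out, the last holds). Time passes only in rows, so rows that repeat a pose let the fingers close. It gives the time, the measured TCP pose, the force and the opening at its end, in the units of the state.
- env.observe(): the state, without advancing time (a new reading comes with each control period).
- env.get_image(name): name is "scene" or "top"; returns a dict with "color" (420x560x3 uint8, blue, green, red), "range_z" (420x560 float32, m along the optical axis (not along the pixel's ray), 0 where there is no reading), "fov_y" (degrees; the focal length in pixels is half the picture's height over the tangent of half this angle, whatever the lens; pixels are square), "cx", "cy" (the principal point, pixels), "R" (3x3) and "t" (3): a world point X has camera coordinates R X + t. Camera axes: x right, y down, z forward; pixel columns grow to the right and rows downward; lengths in m; the calibration is good to about 2 mm. A picture is of the moment at which its call begins.
- env.close_job(): hands the job in, once; it reports no verdict.
The state is a dict: "time_s": time; "q": joint angles; "qvel": joint speeds; "joint_efforts": joint torques, N m; "position": TCP position; "tool_rot": TCP orientation; "ft_force": force on the tool from outside, world axes, zero at the start; "wrist_torque": the same for the moment, N m; "grip_width": finger opening in m.
Only numpy, scipy, OpenCV 4.12 (cv2) and the standard library are available. Lean on these libraries where they do the work, as an engineer would, in place of code of your own. Each camera call takes 0.05 s, during which the arm holds its last target.

TASK

Put the fume extractor on the repair bench back together: lift the loose intake section by its bow, lower it into the mouth of the filter section on the extractor so that its lugs drop through the two slots and it sits down flush, and let go. The bow is only for lifting, so do not turn the section by it: push one of its ears round clockwise (seen from above) to the stop, a quarter-turn, so that its ears stand right above the ears of the section below. Do not drop the section in from above, and leave the other things on the bench where they stand.

Things in the scene. Friction and masses are not known exactly. Their poses are not given: they have to be found in the camera images.
- section_mid (a point): The loose intake section, a grey round drum with a grilled top, 0.2 to 0.4 kg, standing on the bench. This point: on its axis, 52 mm above its underside, z up. Drum 114 mm in diameter, 24 to 68 mm above the underside; below it a spigot 87 mm in diameter, its lowest 10 mm tapered to 72 mm. Ears and lugs stand out along +x and -x: the section looks the same after a half turn.
- ear (a point): Middle of the section's +x ear, 80 mm out from the axis, 6 mm below section_mid; the -x ear is alike. An ear is an upright flat plate: 12 mm thick (y), 24 mm high, from the drum's side out to 100 mm from the axis. Axes as the section's.
- lug (a point): Outer part of the section's +x lug, on its underside (41 mm below section_mid, 49 mm from the axis); the -x lug is alike. Lugs reach out to 51 mm from the axis, are 16 mm wide and 5.5 mm high, and lie right below the ears, hidden from above.
- bow: Lifting bow on the section's top: a black bridge along the section's x axis across the drum's centre. Its level bar is 66 mm long (x), 10 mm thick (y), 12 mm high, its top 52 mm above section_mid, with 24 mm free under it and a post at each end. Origin on the section's axis at its underside (52 mm below section_mid), axes as the section's.
- mouth (a point): Centre of the open mouth on top of the fume extractor, at its rim, 120 mm above the bench, z up. The extractor is fixed: a white fan housing 170 x 170 x 70 mm and on it a fixed filter section 114 mm in diameter. Inside the rim a 6 mm thick lip leaves a bore of 92 mm, 28 mm deep. Home, the loose drum rests on the rim, section_mid 28 mm above this point.
- slot (a point): The slot through the lip at the mouth's +y side, 49 mm from the axis, at rim height; a like slot lies at -y. Slots are 24 mm wide (for the 16 mm lugs). So the section goes in with its ears (x axis) along the mouth's y axis, either way round; lugs that miss the slots ride on the lip and the section stays 13 mm high.
- lower_ear (a point): Middle of the fixed lower section's +x ear, 80 mm out, 28 mm below the rim; a like ear at -x, same size as the loose ones. Once down, the upper section turns only clockwise seen from above, 90 degrees to a fixed stop, with light friction and no spring; there its ears are right above the lower ears (its x axis along the mouth's x axis, either way).
- solder_reel: Bystander: a reel of solder standing on end, 60 mm in diameter, 58 mm high; origin at the centre of its underside.
- charger: Bystander: a flat dark blue battery charger, 75 x 135 x 37 mm; origin at the centre of its underside.
- quadcopter: Bystander: a small quadcopter on its legs, about 190 mm across and 75 mm high; origin under its centre.
Mind the look-alikes: they are no part of the job. Of the things that look like the part that bears section_mid, the larger one is meant.

How it is judged (in metres and radians):
On the way:
1. the section is down flush in the mouth with its lugs in the slots, not yet turned, and let go (z of section_mid in the frame of mouth between 0.025 and 0.031 m and horizontal distance between section_mid and mouth below 0.005 m and angle between the x axis of section_mid and the y axis of mouth, either way round below 0.3 rad and contact force between the fingers and section below 0.1 N), for 0.2 s.
At the end, for the whole second after the job is handed in: The intake section sits flush in the mouth (section_mid 28 mm above the mouth within 3 mm, within 5 mm sideways, upright within 0.05 rad), turned to the stop so that its x axis is within 0.12 rad of the mouth's x axis (either way round), at rest (z of section_mid in the frame of mouth between 0.025 and 0.031 m and horizontal distance between section_mid and mouth below 0.005 m and angle between section_mid's own z axis and vertical below 0.05 rad and angle between the x axis of section_mid and the x axis of mouth, either way round below 0.12 rad and linear speed of section below 0.02 m/s); the robot touches nothing.
It fails at once if the section is turned by its bow once it is down in the mouth (fingers on the bow while it stands between 0.35 rad past the slots and 0.2 rad short of the stop) (contact force between the fingers and bow above 1 N and z of section_mid in the frame of mouth below 0.032 m and horizontal distance between section_mid and mouth below 0.008 m and angle between the x axis of section_mid and the y axis of mouth, either way round above 0.35 rad and angle between the x axis of section_mid and the x axis of mouth, either way round above 0.2 rad).
It fails at once if the section is let go in the air over the extractor, more than 20 mm above its home height (contact force between the fingers and section below 0.02 N and horizontal distance between section_mid and mouth below 0.06 m and z of section_mid in the frame of mouth above 0.048 m).
It fails at once if a bystander (solder reel, charger or quadcopter) is moved more than 20 mm (distance of any of solder_reel, charger, quadcopter from where it was at the start of the episode above 0.02 m).
It also fails if it takes over 51 s, if anything falls off the work surface, if the arm or the gripper's body presses on something with over 40 N, if the wrist force passes 120 N, or if a joint passes its speed limit or range.

## Working session

There is one attempt and no reset: what is moved stays moved. The work goes in short steps, Python scripts to look and compute and a shell command to move; the robot and the scene stay as the last step left them, time stands still between calls to the robot, and variables do not carry over. Pictures are saved under pics/ and viewed, and the job is handed in when it is done.

```bash
ls; mkdir -p pics; cat > h.py <<'E'
import numpy as np, cv2
from rig import env
def get(n):
    d=env.get_image(n); d['f']=d['color'].shape[0]/2/np.tan(np.radians(d['fov_y'])/2); return d
def cloud(d):
    z=d['range_z']; v,u=np.mgrid[:z.shape[0],:z.shape[1]]
    c=np.stack([(u-d['cx'])/d['f']*z,(v-d['cy'])/d['f']*z,z],-1)
    P=(c-np.array(d['t']))@np.array(d['R']); P[z==0]=np.nan; return P
E
python3 - <<'E'
from h import *
import pickle
print(env.observe())
for n in('scene','top'):
    d=get(n); cv2.imwrite(f'pics/{n}0.png',d['color']); pickle.dump(d,open(f'{n}0.pkl','wb'))
    print(n,d['f'],d['cx'],d['cy'],-np.array(d['R']).T@np.array(d['t']))
E
```

```text
pics
{'time_s': 0.0, 'q': array([-7.62196441e+01,  2.18416606e+01,  7.43868064e+01, -8.84698146e-04,
        8.38586401e+01, -1.23366123e+01]), 'qvel': array([ 0.01406236, -0.00189225, -0.00644247,  0.09495766, -0.03013513,
        0.00681981]), 'joint_efforts': array([-1.27748837e-03, -4.48466849e+01, -2.31279677e+01, -2.18299929e-04,
        4.75196415e-03,  3.02311435e-05]), 'position': array([ 0.24201648, -0.49351101,  0.20899345]), 'tool_rot': array([[ 8.97896575e-01,  4.40206314e-01, -3.77047480e-04],
       [ 4.40206366e-01, -8.97895420e-01,  1.47288645e-03],
       [ 3.09824710e-04, -1.48847840e-03, -9.99998844e-01]]), 'ft_force': array([ 0.09929599, -0.20554748, -0.52783293]), 'wrist_torque': array([-0.00123639,  0.01555886, -0.01345637]), 'grip_width': 0.0854710381728652}
scene 409.1699002678804 276.78098302229824 202.1913625474913 [1.20670307 0.75509257 1.25559042]
top 412.129137380734 277.5440372521395 206.0812728877142 [ 0.34125134 -0.00173067  1.43306432]
```

View pics/scene0.png

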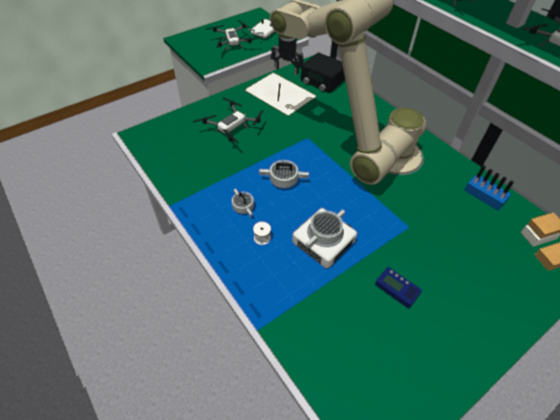

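View pics/top0.png

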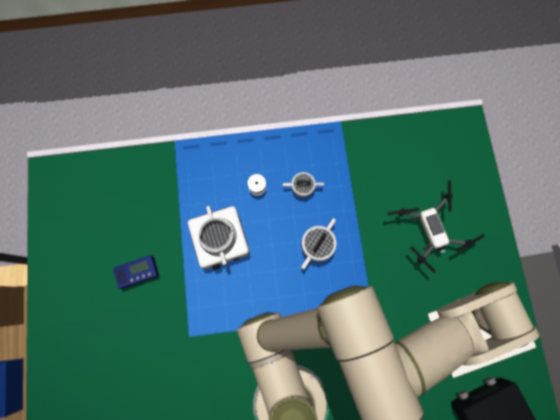

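Candidates in the top view are the grey drums at (303,184), which is smaller, and (318,243), which is larger. The extractor is at (217,237). I'll enlarge both and measure.

```bash
python3 - <<'E'
import pickle; from h import *
d=pickle.load(open('top0.pkl','rb')); s=pickle.load(open('scene0.pkl','rb'))
a=cv2.resize(d['color'][195:285,275:365],(400,400),interpolation=2); b=cv2.resize(d['color'][190:280,170:260],(400,400),interpolation=2)
cv2.imwrite('pics/c1.png',np.hstack([a,b]))
a=cv2.resize(s['color'][145:225,220:320],(500,400),interpolation=2); b=cv2.resize(s['color'][200:270,285:365],(300,262),interpolation=2)
c=np.zeros((400,800,3),np.uint8); c[:,:500]=a; c[:262,500:]=b; cv2.imwrite('pics/c2.png',c)
P=cloud(d)
for n,(u0,u1,v0,v1) in dict(big=(295,345,212,275),small=(280,328,165,205),ext=(185,252,200,272)).items():
    Q=P[v0:v1,u0:u1].reshape(-1,3); Q=Q[~np.isnan(Q[:,0])]
    print(n,Q[:,2].max())
    for lo,hi in((.02,.03),(.03,.045),(.045,.06),(.06,.065),(.065,.072),(.072,.08),(.08,.1),(.1,.108),(.108,.116),(.116,.124)):
        m=(Q[:,2]>lo)&(Q[:,2]<=hi)
        if m.sum()>5: print(lo,hi,m.sum(),Q[m].mean(0).round(4),Q[m].min(0).round(4),Q[m].max(0).round(4))
E
```

```text
big 0.10726591752176792
0.02 0.03 12 [ 0.4716 -0.1159  0.0256] [ 0.4411 -0.1487  0.0212] [ 0.5088 -0.098   0.0298]
0.03 0.045 12 [ 0.4675 -0.1242  0.0398] [ 0.4237 -0.2065  0.0314] [ 0.5661 -0.0871  0.0442]
0.045 0.06 97 [ 0.489  -0.1501  0.0557] [ 0.4193 -0.2231  0.0457] [ 0.5731 -0.0866  0.06  ]
0.06 0.065 165 [ 0.4945 -0.1522  0.0634] [ 0.4247 -0.2189  0.06  ] [ 0.5718 -0.0896  0.065 ]
0.065 0.072 625 [ 0.4959 -0.1545  0.0682] [ 0.4405 -0.2107  0.065 ] [ 0.5525 -0.0994  0.072 ]
0.072 0.08 60 [ 0.4996 -0.1518  0.0734] [ 0.4472 -0.2033  0.072 ] [ 0.548  -0.0996  0.0764]
0.08 0.1 14 [ 0.49   -0.1489  0.0947] [ 0.4705 -0.1756  0.0816] [ 0.5205 -0.1309  0.0999]
0.1 0.108 52 [ 0.4966 -0.1545  0.103 ] [ 0.4712 -0.1792  0.1001] [ 0.5232 -0.1328  0.1073]
small 0.07830399279276828
0.02 0.03 16 [ 0.6826 -0.1392  0.0255] [ 0.67   -0.1967  0.0205] [ 0.703  -0.0964  0.0296]
0.03 0.045 124 [ 0.7023 -0.1326  0.0402] [ 0.6701 -0.2034  0.0306] [ 0.7503 -0.0632  0.045 ]
0.045 0.06 330 [ 0.7103 -0.1327  0.0494] [ 0.6705 -0.1883  0.045 ] [ 0.7504 -0.0805  0.0581]
0.065 0.072 18 [ 0.709  -0.1331  0.068
[... 306 characters left out ...]
.0302] [0.6478 0.2401 0.045 ]
0.045 0.06 132 [0.5217 0.1693 0.0543] [0.4556 0.0814 0.0451] [0.6557 0.2739 0.06  ]
0.06 0.065 205 [0.5566 0.1699 0.063 ] [0.4659 0.0835 0.06  ] [0.6559 0.2728 0.065 ]
0.065 0.072 934 [0.5544 0.1748 0.0685] [0.4675 0.0834 0.065 ] [0.6545 0.2716 0.072 ]
0.072 0.08 239 [0.5475 0.1683 0.074 ] [0.4687 0.0932 0.072 ] [0.647  0.2616 0.0796]
0.08 0.1 697 [0.563  0.1794 0.0927] [0.4635 0.1216 0.0816] [0.6574 0.2316 0.0998]
0.1 0.108 105 [0.5459 0.1733 0.1034] [0.4629 0.121  0.1   ] [0.6564 0.2318 0.1078]
0.108 0.116 56 [0.5653 0.1751 0.1137] [0.5048 0.1225 0.1081] [0.6312 0.2333 0.116 ]
0.116 0.124 251 [0.559  0.179  0.1198] [0.5041 0.1217 0.116 ] [0.6171 0.2333 0.124 ]
```

View pics/c1.png

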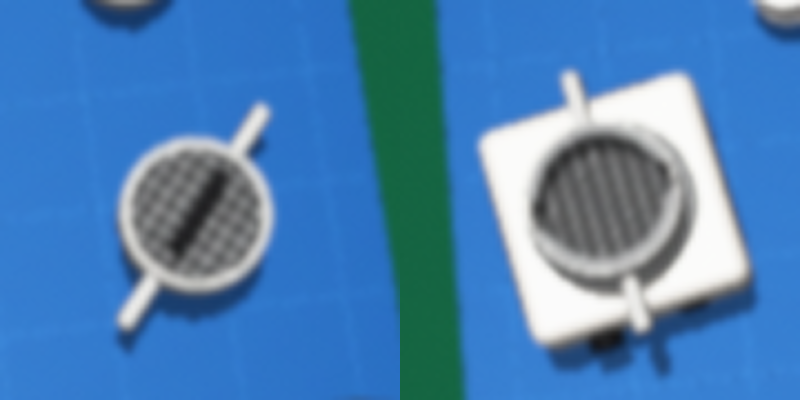

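View pics/c2.png

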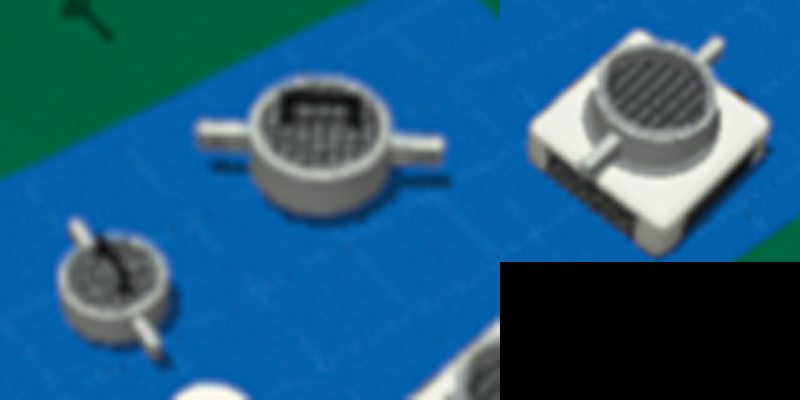

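The larger drum at (318,243) fits: about 112 mm across, top at 68 mm, bow top at about 104 mm. The one at (303,184) is only about 80 mm across, so it's the look-alike. Next I'll fit centres and axes.

```bash
python3 - <<'E'
import pickle; from h import *
from scipy.optimize import least_squares
def lin(X):
    c=X.mean(0); w=np.linalg.svd(X-c)[2][0]; return c,np.degrees(np.arctan2(w[1],w[0]))%180
for n in('top','scene'):
    d=pickle.load(open(n+'0.pkl','rb')); P=cloud(d).reshape(-1,3)
    for nm,c0,zr,ez in(('sec',(.4965,-.155),(.064,.073),(.045,.063)),('mouth',(.5606,.1775),(.115,.125),(.088,.109))):
        r=np.hypot(P[:,0]-c0[0],P[:,1]-c0[1])
        m=(P[:,2]>zr[0])&(P[:,2]<zr[1])&(r<.062)
        X=P[m,:2]
        # outer hull fit w/ circle
        h=cv2.convexHull(X.astype(np.float32)).reshape(-1,2)
        f=least_squares(lambda p:np.hypot(h[:,0]-p[0],h[:,1]-p[1])-p[2],[*c0,.057],loss='soft_l1',f_scale=.001).x
        print(n,nm,m.sum(),'z',np.median(P[m,2]).round(4),'circ',f.round(4))
        m=(P[:,2]>ez[0])&(P[:,2]<ez[1])&(r>.066)&(r<.105)
        E=P[m]; c,a=lin(E[:,:2]); print('  ears',m.sum(),c.round(4),a.round(2))
        # two ends
        s=(E[:,:2]-c)@[np.cos(np.radians(a)),np.sin(np.radians(a))]
        for q in(s>0,s<0): print('   end',E[q].mean(0).round(4),q.sum(),'ext',np.abs(s[q]).max().round(4))
        e1=E[s>0,:2].mean(0);e2=E[s<0,:2].mean(0);print('   mid',((e1+e2)/2).round(4),np.degrees(np.arctan2(*(e1-e2)[::-1])).round(2))
    m=(P[:,2]>.095)&(P[:,2]<.112)&(np.hypot(P[:,0]-.4965,P[:,1]+.155)<.05)
    c,a=lin(P[m,:2]);print(' bow',m.sum(),P[m].mean(0).round(4),a)
E
```

```text
top sec 724 z 0.0679 circ [ 0.4967 -0.1549  0.0562]
  ears 74 [ 0.4912 -0.1501] 138.99
   end [ 0.4338 -0.1001  0.0567] 40 ext 0.0919
   end [ 0.5588 -0.2089  0.0555] 34 ext 0.1068
   mid [ 0.4963 -0.1545] 138.97
top mouth 275 z 0.1198 circ [0.5605 0.1777 0.0563]
  ears 87 [0.5522 0.1758] 11.17
   end [0.6424 0.1936 0.1019] 39 ext 0.1083
   end [0.4789 0.1613 0.1016] 48 ext 0.0913
   mid [0.5606 0.1775] 11.16
 bow 61 [ 0.4968 -0.1547  0.1024] 138.9022012451063
scene sec 332 z 0.0678 circ [ 0.5012 -0.1546  0.056 ]
  ears 60 [ 0.5106 -0.1616] 139.04
   end [ 0.4384 -0.0989  0.0536] 25 ext 0.1077
   end [ 0.5621 -0.2064  0.0539] 35 ext 0.0877
   mid [ 0.5003 -0.1527] 139.01
scene mouth 228 z 0.1189 circ [0.5642 0.1766 0.057 ]
  ears 80 [0.5864 0.1821] 10.84
   end [0.6467 0.1937 0.0998] 51 ext 0.0786
   end [0.4805 0.1617 0.1003] 29 ext 0.1203
   mid [0.5636 0.1777] 10.88
 bow 47 [ 0.5012 -0.1553  0.1007] 139.52021510874684
```

Both cameras agree on the angles: bow at 139°, mouth x axis at 11°. They differ by a shared offset of about 4 mm in x. Now I'll work out the approach to a point above the bow, with tool x along the bow at 139°.

```bash
cat >> h.py <<'E'
def to(x,y,z,xyaw=None):
    o=env.observe(); R=np.array(o['tool_rot']); d=R.T@(np.array([x,y,z])-o['position'])*1000
    yaw=np.degrees(np.arctan2(R[1,0],R[0,0])); t=0 if xyaw is None else -((xyaw-yaw+180)%360-180)
    print('t',round(o['time_s'],2),'pos',o['position'].round(4),'yaw',yaw.round(2),'w',round(o['grip_width'],4),'F',o['ft_force'].round(1),'-> shift',d.round(1),'turn',np.round(t,2))
E
python3 -c "
from h import *
to(.498,-.155,.20,139)"
```

```text
t 0.1 pos [ 0.242  -0.4936  0.2091] yaw 26.12 w 0.0855 F [-0.1 -0.4  0.2] -> shift [ 378.9 -191.3    9.4] turn -112.88
```

```bash
python3 -m inch '85 20 -10 0 -5; 85 60 -30 0 -15; 85 110 -55 0 -25; 85 160 -80 0 -35; 85 210 -105 0 -45; 85 260 -130 0 -55; 85 310 -155 0 -65; 85 350 -175 2 -75; 85 370 -187 5 -85; 85 379 -191 9 -95' 30; python3 -c "
from h import *
to(.498,-.155,.20,139)"
```

```text
time_s: 1.35
position: [0.4988, -0.1541, 0.2002]
tool_rot: [[-0.523, 0.852, -0.001], [0.852, 0.523, 0.0], [0.001, -0.0, -1.0]]
ft_force: [0.0, -0.2, -0.5]
grip_width: 0.085
t 1.35 pos [ 0.4988 -0.1541  0.2002] yaw 121.56 w 0.085 F [ 0.  -0.2 -0.5] -> shift [-0.4 -1.2  0.2] turn -17.44
```

```bash
python3 -m inch '85 0 -1 0 -9; 85 0 -1 0 -17.4; 85 0 -1 30 -17.4; 85 0 -1 60 -17.4; 85 0 -1 60 -17.4; 85 0 -1 60 -17.4'; python3 - <<'E'
from h import *
to(.498,-.155,.08,139)
d=get('scene'); cv2.imwrite('pics/s1.png',cv2.resize(d['color'][110:230,220:360],(700,600),interpolation=2))
e=get('top'); cv2.imwrite('pics/t1.png',cv2.resize(e['color'][190:290,260:380],(720,600),interpolation=2))
E
```

```text
time_s: 2.1
position: [0.4979, -0.1563, 0.1416]
tool_rot: [[-0.749, 0.662, 0.001], [0.662, 0.749, -0.001], [-0.001, 0.0, -1.0]]
ft_force: [0.2, -0.8, 0.5]
grip_width: 0.0853
t 2.1 pos [ 0.4979 -0.1563  0.1416] yaw 138.52 w 0.0853 F [ 0.2 -0.8  0.5] -> shift [ 0.9  1.  61.6] turn -0.48
```

View pics/s1.png

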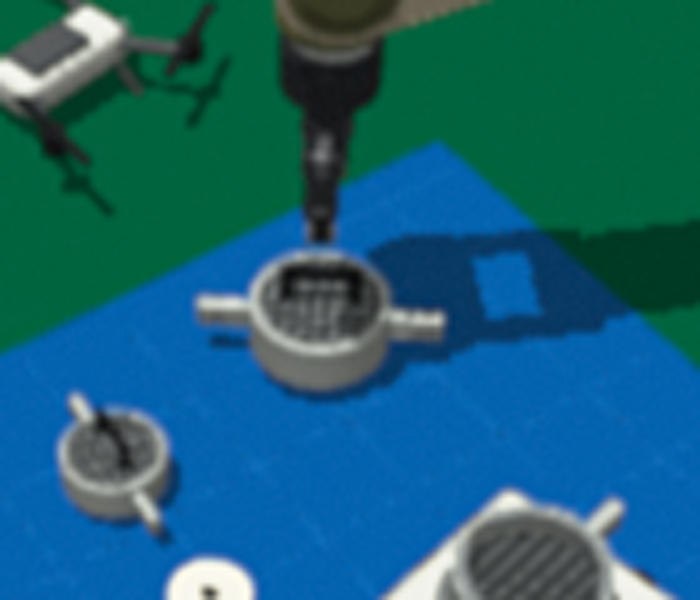

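View pics/t1.png

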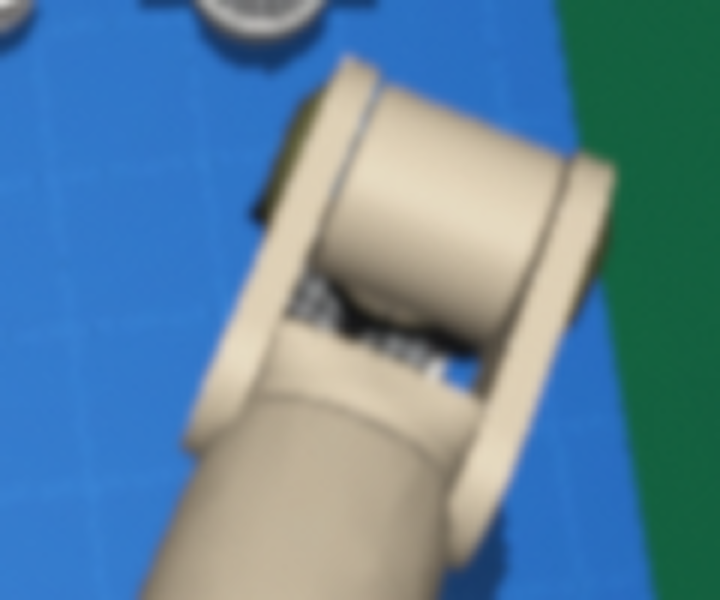

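In the scene crop the finger line (col ~320) stands over the middle of the bow (cols 282–362, centre ~322). That agrees with the computed +1 mm along the bow, so I'll descend and grip.

```bash
python3 -m inch '85 1 1 20 -0.5; 85 1 1 40 -0.5; 85 1 1 55 -0.5; 85 1 1 61 -0.5; 85 1 1 61 -0.5; 10 1 1 61 -0.5; 5 1 1 61 -0.5; 0 1 1 61 -0.5; 0 1 1 61 -0.5; 0 1 1 61 -0.5' 60; python3 -m inch '0 0 0 0 0;0 0 0 0 0'; python3 - <<'E'
from h import *
to(.498,-.155,.08,139)
E
```

```text
time_s: 3.45
position: [0.4974, -0.1548, 0.0798]
tool_rot: [[-0.755, 0.656, 0.0], [0.656, 0.755, -0.0], [-0.0, -0.0, -1.0]]
ft_force: [-1.0, -1.2, 3.1]
grip_width: 0.0066
time_s: 3.7
position: [0.4974, -0.1548, 0.0798]
tool_rot: [[-0.755, 0.656, 0.0], [0.656, 0.755, -0.0], [-0.0, -0.0, -1.0]]
ft_force: [-1.6, -1.8, 4.4]
grip_width: 0.0067
t 3.7 pos [ 0.4974 -0.1548  0.0798] yaw 139.02 w 0.0067 F [-1.6 -1.8  4.4] -> shift [-0.6  0.2 -0.2] turn 0.02
```

```bash
python3 -m inch '0 0 0 -5 0;0 0 0 -10 0;0 0 0 -20 0;0 0 0 -30 0;0 0 0 -30 0;0 0 0 -30 0'; python3 - <<'E'
from h import *
to(.498,-.155,.08,139)
d=get('scene'); cv2.imwrite('pics/s2.png',cv2.resize(d['color'][110:230,220:360],(700,600),interpolation=2))
E
```

```text
time_s: 4.45
position: [0.4972, -0.1545, 0.1095]
tool_rot: [[-0.755, 0.656, -0.0], [0.656, 0.755, 0.0], [0.0, -0.0, -1.0]]
ft_force: [-1.0, -0.2, -2.9]
grip_width: 0.0068
t 4.45 pos [ 0.4972 -0.1545  0.1095] yaw 139.01 w 0.0068 F [-1.  -0.2 -2.9] -> shift [-0.9  0.1 29.5] turn 0.01
```

View pics/s2.png

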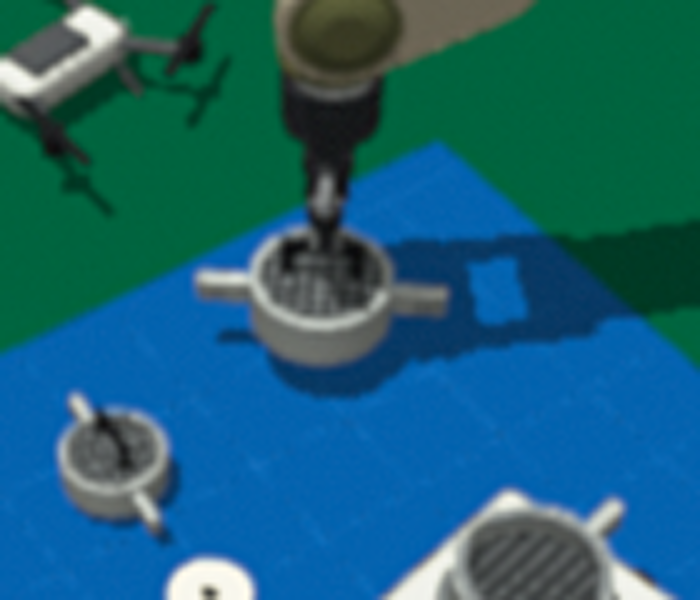

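The section hangs level off the bench with 2.9 N on the wrist. Next is raising it and carrying it over the mouth at tool yaw 101.1°.

```bash
python3 -m inch '0 0 0 -25 0;0 0 0 -60 0;0 0 0 -95 0;0 0 0 -125 0;0 0 0 -130 0;0 0 0 -130 0'; python3 -c "
from h import *
to(.561,.177,.24,101.1)"
```

```text
time_s: 5.25
position: [0.497, -0.1544, 0.2385]
tool_rot: [[-0.755, 0.656, -0.001], [0.656, 0.755, 0.001], [0.002, -0.0, -1.0]]
ft_force: [0.4, -0.0, -4.5]
grip_width: 0.0063
t 5.25 pos [ 0.497  -0.1544  0.2385] yaw 139.02 w 0.0063 F [ 0.4 -0.  -4.5] -> shift [169.1 292.1  -1.3] turn 37.92
```

```bash
python3 -m inch '0 8 14 0 2;0 25 43 0 6;0 50 86 0 12;0 76 131 0 18;0 101 175 0 23;0 126 218 0 28;0 148 256 0 33;0 163 281 0 36;0 169 292 0 38;0 169 292 0 38'; python3 -m inch '0 0 0 0 0;0 0 0 0 0;0 0 0 0 0'; python3 - <<'E'
from h import *
import pickle
to(.561,.177,.24,101.1)
d=get('scene'); e=get('top'); pickle.dump((d,e),open('over.pkl','wb'))
cv2.imwrite('pics/s3.png',cv2.resize(d['color'][140:280,260:400],(600,600),interpolation=2))
cv2.imwrite('pics/t3.png',cv2.resize(e['color'][180:300,160:280],(600,600),interpolation=2))
E
```

```text
time_s: 6.5
position: [0.5608, 0.1773, 0.2376]
tool_rot: [[-0.193, 0.981, -0.003], [0.981, 0.193, -0.0], [0.0, -0.003, -1.0]]
ft_force: [0.4, -0.4, -3.3]
grip_width: 0.0067
time_s: 6.88
position: [0.5613, 0.1761, 0.2396]
tool_rot: [[-0.191, 0.982, -0.0], [0.982, 0.191, -0.0], [-0.0, -0.0, -1.0]]
ft_force: [-1.1, 0.7, -3.8]
grip_width: 0.0069
t 6.88 pos [0.5613 0.1761 0.2396] yaw 100.99 w 0.0069 F [-1.1  0.7 -3.8] -> shift [ 0.9 -0.1 -0.4] turn -0.11
```

View pics/s3.png

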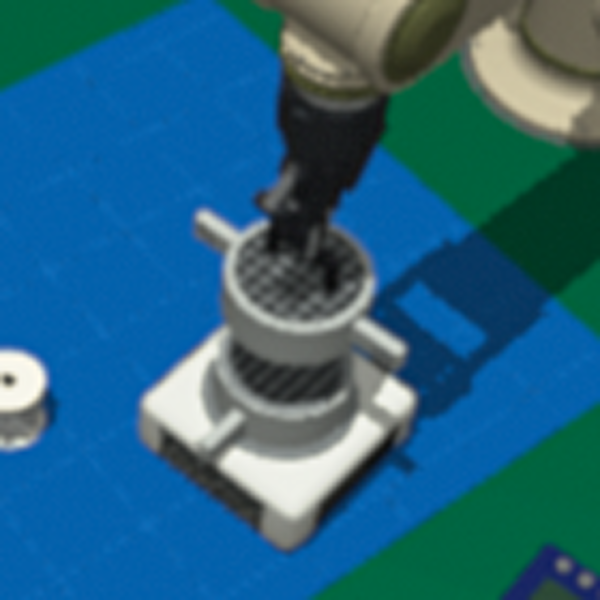

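View pics/t3.png

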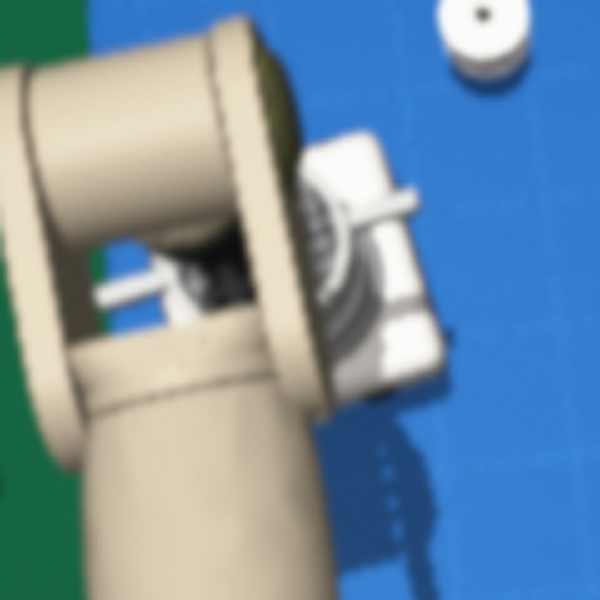

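```bash
cat > m.py <<'E'
from h import *
import pickle,sys
from scipy.optimize import least_squares
def meas(d,c0,zt):
    P=cloud(d).reshape(-1,3); r=np.hypot(P[:,0]-c0[0],P[:,1]-c0[1])
    m=(abs(P[:,2]-zt)<.006)&(r<.066); h=cv2.convexHull(P[m,:2].astype(np.float32)).reshape(-1,2)
    f=least_squares(lambda p:np.hypot(h[:,0]-p[0],h[:,1]-p[1])-p[2],[*c0,.057],loss='soft_l1',f_scale=.001).x
    m2=(P[:,2]>zt-.025)&(P[:,2]<zt-.006)&(r>.066)&(r<.105); E=P[m2,:2]; c=E.mean(0); w=np.linalg.svd(E-c)[2][0]; s=(E-c)@w
    e1=E[s>0].mean(0);e2=E[s<0].mean(0)
    print(m.sum(),'z',np.median(P[m,2]).round(4),'circ',f.round(4),'ears',m2.sum(),((e1+e2)/2).round(4),'ang',np.degrees(np.arctan2(*(e1-e2)[::-1])).round(2)%180)
E
python3 -c "
from m import *
d,e=pickle.load(open('over.pkl','rb'))
meas(d,(.564,.177),.228)
meas(e,(.561,.177),.228)
"
```

```text
594 z 0.2274 circ [0.5635 0.1742 0.0564] ears 102 [0.5647 0.1759] ang 101.18
265 z 0.2273 circ [0.5593 0.1742 0.0557] ears 109 [0.5582 0.1756] ang 101.05
```

The axes match the slots (101.1°). Against the mouth, the section sits about 2 mm short in y and 0.7 mm short in x, so I'll correct that and lower it in steps.

```bash
python3 -m inch '0 2 1 5 0;0 2 1 15 0;0 2 1 25 0;0 2 1 32 0;0 2 1 36 0;0 2 1 40 0;0 2 1 42 0; 0 2 1 42 0'; python3 - <<'E'
from m import *
to(.562,.178,.176,101.1)
meas(get('scene'),(.564,.177),.186)
meas(get('top'),(.561,.177),.186)
E
```

```text
time_s: 7.98
position: [0.5619, 0.1788, 0.1977]
tool_rot: [[-0.191, 0.982, 0.0], [0.982, 0.191, 0.0], [0.0, 0.0, -1.0]]
ft_force: [-0.2, 0.1, -3.2]
grip_width: 0.0066
t 7.97 pos [0.5619 0.1788 0.1977] yaw 101.02 w 0.0066 F [-0.2  0.1 -3.2] -> shift [-0.8 -0.1 21.7] turn -0.08
568 z 0.1853 circ [0.564  0.1767 0.0566] ears 95 [0.5653 0.1778] ang 100.84
232 z 0.1854 circ [0.5597 0.1768 0.0559] ears 102 [0.5593 0.1769] ang 101.02
```

Centred now, with the taper already in the bore and no side force. Lowering further.

```bash
python3 -m inch '0 0 0 3 0;0 0 0 6 0;0 0 0 9 0;0 0 0 12 0;0 0 0 15 0;0 0 0 17 0; 0 0 0 17 0'; python3 -c "
from h import *
to(.562,.178,.176,101.1)"
```

```text
time_s: 8.95
position: [0.5619, 0.1788, 0.1805]
tool_rot: [[-0.191, 0.982, -0.0], [0.982, 0.191, 0.0], [0.0, -0.0, -1.0]]
ft_force: [0.2, 0.3, -4.5]
grip_width: 0.007
t 8.95 pos [0.5619 0.1788 0.1805] yaw 101.02 w 0.007 F [ 0.2  0.3 -4.5] -> shift [-0.8 -0.   4.5] turn -0.08
```

Lugs are through: it's past the 13 mm hang-up height with only its own weight on the wrist. Setting it down.

```bash
python3 -m inch '0 0 0 2 0;0 0 0 3.5 0;0 0 0 4.5 0;0 0 0 5 0;0 0 0 5 0;0 0 0 5 0'; python3 - <<'E'
from m import *
to(.562,.178,.176,101.1)
meas(get('scene'),(.564,.177),.164)
E
```

```text
time_s: 9.7
position: [0.5618, 0.1789, 0.176]
tool_rot: [[-0.191, 0.982, 0.0], [0.982, 0.191, 0.0], [0.0, 0.0, -1.0]]
ft_force: [-3.3, 0.9, 2.8]
grip_width: 0.0068
t 9.7 pos [0.5618 0.1789 0.176 ] yaw 101.02 w 0.0068 F [-3.3  0.9  2.8] -> shift [-0.9  0.1  0. ] turn -0.08
570 z 0.1638 circ [0.5644 0.1774 0.0567] ears 94 [0.5658 0.1767] ang 101.24
```

It's seated: drum top at 0.164 and the wrist now reads +2.8 N upward. I'll open the jaws, wait and lift clear.

```bash
python3 -m inch '15 0 0 0 0;30 0 0 0 0;50 0 0 0 0;50 0 0 0 0;50 0 0 0 0;50 0 0 -10 0;50 0 0 -25 0;50 0 0 -45 0; 50 0 0 -60 0;50 0 0 -60 0'; python3 - <<'E'
from m import *
to(.562,.178,.176,101.1)
d=get('scene');meas(d,(.564,.177),.164)
cv2.imwrite('pics/s4.png',cv2.resize(d['color'][140:280,260:400],(600,600),interpolation=2))
E
```

```text
time_s: 11.0
position: [0.5623, 0.1789, 0.2371]
tool_rot: [[-0.191, 0.982, 0.003], [0.982, 0.191, 0.0], [-0.0, 0.003, -1.0]]
ft_force: [0.0, 0.5, 0.1]
grip_width: 0.0501
t 11.0 pos [0.5623 0.1789 0.2371] yaw 101.02 w 0.0501 F [0.  0.5 0.1] -> shift [-0.8 -0.7 61.1] turn -0.08
604 z 0.1635 circ [0.5639 0.1767 0.0565] ears 96 [0.565  0.1773] ang 101.15
```

View pics/s4.png

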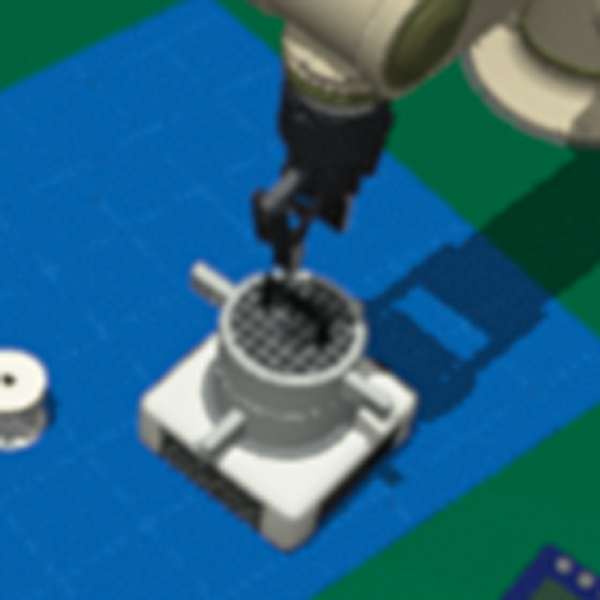

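Flush (drum top 0.1635), let go, ears still at 101.2°. Next I'll push the +y ear clockwise with shut fingers, tool x along the push. First a move to a point above its counter-clockwise side.

```bash
python3 -c "
from h import *
to(.519,.2567,.237,191)"
```

```text
t 11.05 pos [0.5619 0.1788 0.2359] yaw 101.02 w 0.0498 F [-0.2  0.5 -0.6] -> shift [ 84.6 -27.3  -1.1] turn -89.98
```

```bash
python3 -m inch '40 12 -4 0 -9;20 30 -10 0 -18;0 48 -15 0 -27;0 65 -21 0 -36;0 78 -25 0 -45;0 84.6 -27.3 0 -54;0 84.6 -27.3 0 -63;0 84.6 -27.3 0 -72;0 84.6 -27.3 0 -81;0 84.6 -27.3 0 -90'; python3 -m inch '0 0 0 0 0;0 0 0 0 0'; python3 - <<'E'
from m import *
to(.519,.2567,.135,191)
d=get('scene');meas(d,(.564,.177),.164)
cv2.imwrite('pics/s5.png',cv2.resize(d['color'][140:280,260:400],(600,600),interpolation=2))
E
```

```text
time_s: 12.3
position: [0.5186, 0.2566, 0.2347]
tool_rot: [[-0.981, -0.196, -0.002], [-0.196, 0.981, -0.0], [0.002, -0.0, -1.0]]
ft_force: [-0.1, 0.3, -0.6]
grip_width: 0.0
time_s: 12.55
position: [0.5188, 0.2566, 0.2352]
tool_rot: [[-0.982, -0.188, -0.001], [-0.188, 0.982, -0.0], [0.001, -0.0, -1.0]]
ft_force: [-0.2, -0.4, -0.5]
grip_width: -0.0001
t 12.55 pos [0.5188 0.2566 0.2352] yaw -169.16 w -0.0001 F [-0.2 -0.4 -0.5] -> shift [-3.000e-01  1.000e-01  1.002e+02] turn -0.16
600 z 0.1635 circ [0.5631 0.176  0.0565] ears 92 [0.5655 0.1773] ang 101.38
```

View pics/s5.png

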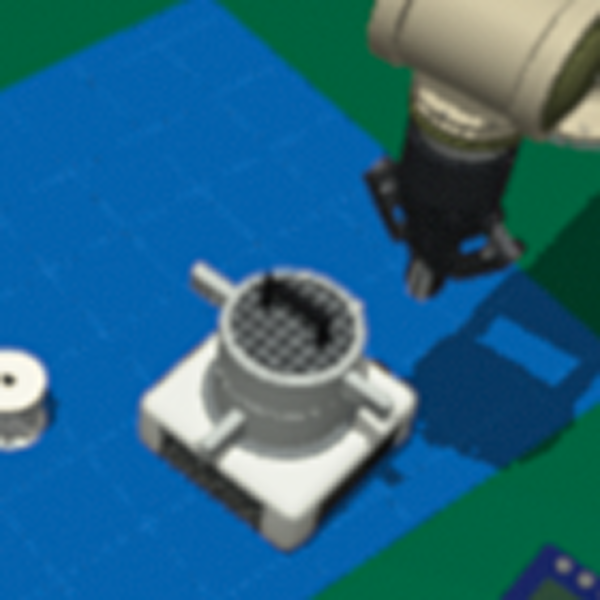

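When shut, the finger knuckles spread wide along tool y, which in this yaw is toward the bow. I'll turn back to tool x radial, so the knuckles run along the tangent, well clear of the bow.

```bash
python3 -m inch '0 3 0 0 10;0 6 0 0 20;0 6 0 0 30;0 6 0 0 40;0 6 0 0 50;0 6 0 0 60;0 6 0 0 70;0 6 0 0 80;0 6 0 0 90;0 6 0 0 90'; python3 -m inch '0 0 0 30 0;0 0 0 60 0;0 0 0 60 0;0 0 0 60 0'; python3 - <<'E'
from m import *
to(.513,.2555,.137,101.1)
d=get('scene')
cv2.imwrite('pics/s6.png',cv2.resize(d['color'][140:280,260:400],(600,600),interpolation=2))
E
```

```text
time_s: 13.85
position: [0.513, 0.2555, 0.2355]
tool_rot: [[-0.191, 0.982, -0.0], [0.982, 0.191, -0.0], [-0.0, -0.0, -1.0]]
ft_force: [0.0, 0.1, 0.4]
grip_width: 0.0001
time_s: 14.35
position: [0.5136, 0.2557, 0.1769]
tool_rot: [[-0.192, 0.981, 0.002], [0.981, 0.192, 0.0], [0.0, 0.002, -1.0]]
ft_force: [-0.1, 1.6, 0.5]
grip_width: -0.0
t 14.35 pos [0.5136 0.2557 0.1769] yaw 101.09 w -0.0 F [-0.1  1.6  0.5] -> shift [-0.  -0.7 39.9] turn -0.01
```

View pics/s6.png

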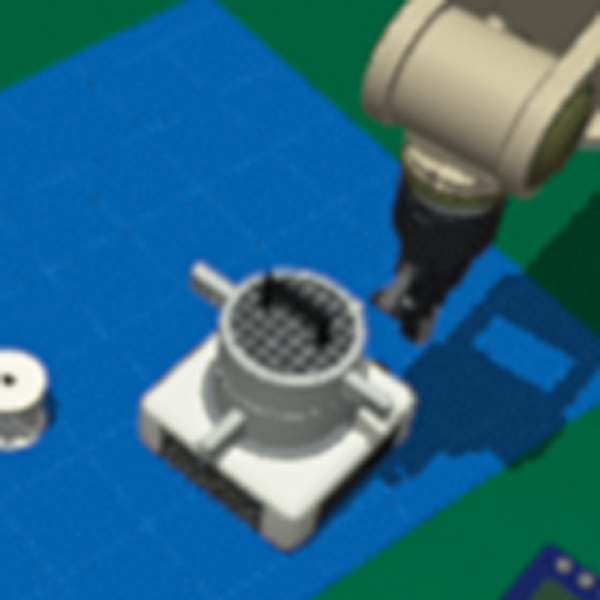

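The shut fingertip (420,335) is outside the drum, behind the ear at (375,390). Nothing lies under it down to ear height, so I'll descend.

```bash
python3 -m inch '0 0 0 15 0;0 0 0 30 0;0 0 0 39 0;0 0 0 39 0;0 0 0 39 0'; python3 - <<'E'
from m import *
to(.513,.2555,.137,101.1)
d=get('scene');meas(d,(.564,.177),.164)
# plan arc in tool axes from here
o=env.observe();R=np.array(o['tool_rot'])[:2,:2];M=np.array([.562,.1785])
for off in (20,):
  for p in range(101,5,-6):
    a=np.radians(p+.1);u=np.array([np.cos(a),np.sin(a)]);n=np.array([-u[1],u[0]])
    print(p,(R.T@(M+.086*u+off/1000*n-o['position'][:2])*1000).round(1),'turn',101-p)
E
```

```text
time_s: 15.02
position: [0.5133, 0.2555, 0.1369]
tool_rot: [[-0.191, 0.982, 0.001], [0.982, 0.191, 0.0], [0.0, 0.001, -1.0]]
ft_force: [-0.4, -0.0, -0.8]
grip_width: 0.0002
t 15.03 pos [0.5133 0.2555 0.1369] yaw 101.02 w 0.0002 F [-0.4 -0.  -0.8] -> shift [ 0.  -0.3 -0.1] turn -0.08
599 z 0.1636 circ [0.564  0.177  0.0564] ears 93 [0.5652 0.178 ] ang 101.13
101 [ 1.  12.9] turn 0
95 [ 2.6 22. ] turn 6
89 [ 3.3 31.2] turn 12
83 [ 3.  40.5] turn 18
77 [ 1.8 49.6] turn 24
71 [-0.5 58.6] turn 30
65 [-3.6 67.3] turn 36
59 [-7.6 75.6] turn 42
53 [-12.5  83.5] turn 48
47 [-18.2  90.8] turn 54
41 [-24.6  97.4] turn 60
35 [-31.6 103.4] turn 66
29 [-39.3 108.6] turn 72
23 [-47.4 113. ] turn 78
17 [-56.  116.4] turn 84
11 [-64.8 119. ] turn 90
```

```bash
python3 -m inch '0 0.5 6 0 0;0 1 13 0 0;0 2.6 22 0 6;0 3.3 31 0 12;0 3 40.5 0 18;0 1.8 49.6 0 24;0 -0.5 58.6 0 30;0 -3.6 67.3 0 36;0 -7.6 75.6 0 42;0 -12.5 83.5 0 48'; python3 - <<'E'
from m import *
to(.513,.2555,.137,53)
d=get('scene');meas(d,(.564,.177),.164)
cv2.imwrite('pics/s7.png',cv2.resize(d['color'][140:280,260:400],(600,600),interpolation=2))
o=env.observe();R=np.array(o['tool_rot'])[:2,:2];M=np.array([.562,.1785])
for p in (53,47,41,35,29,23,17,11,9):
    a=np.radians(p+.1);u=np.array([np.cos(a),np.sin(a)]);n=np.array([-u[1],u[0]])
    print(p,(R.T@(M+.086*u+20/1000*n-o['position'][:2])*1000).round(1),'turn',53-p)
E
```

```text
time_s: 16.32
position: [0.5981, 0.2592, 0.1365]
tool_rot: [[0.604, 0.797, 0.0], [0.797, -0.604, 0.0], [0.0, 0.0, -1.0]]
ft_force: [-0.3, -0.1, -0.3]
grip_width: 0.0001
t 16.32 pos [0.5981 0.2592 0.1365] yaw 52.82 w 0.0001 F [-0.3 -0.1 -0.3] -> shift [-54.4 -65.6  -0.5] turn -0.18
221 z 0.1636 circ [0.5631 0.176  0.0567] ears 68 [0.5646 0.1816] ang 101.11
53 [-0.3 -1.5] turn 0
47 [1.4 7.6] turn 6
41 [ 2.1 16.8] turn 12
35 [ 1.9 26. ] turn 18
29 [ 0.7 35.2] turn 24
23 [-1.4 44.2] turn 30
17 [-4.5 52.9] turn 36
11 [-8.4 61.3] turn 42
9 [-9.9 64. ] turn 44
```

View pics/s7.png

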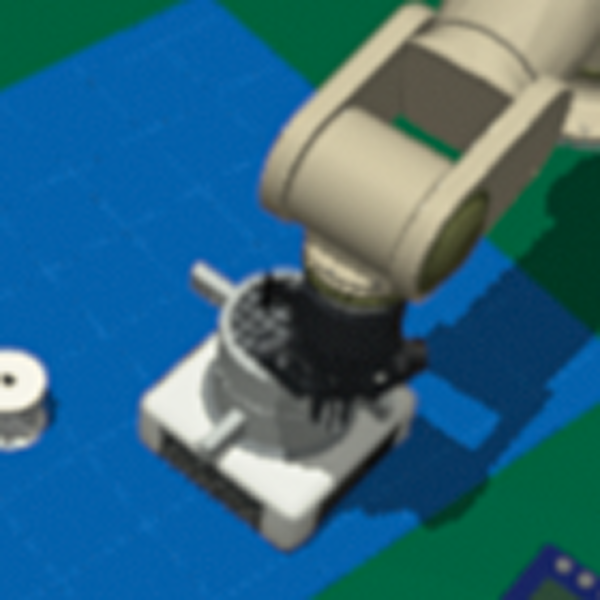

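The left ear (205,280) hasn't moved although the finger should have swept the other ear. I need a closer look before going on.

```bash
python3 - <<'E'
from m import *
d=get('scene');e=get('top')
a=cv2.resize(d['color'][190:280,295:385],(400,400),interpolation=2);b=cv2.resize(e['color'][185:285,160:260],(400,400),interpolation=2)
cv2.imwrite('pics/s8.png',np.hstack([a,b]))
P=cloud(e).reshape(-1,3);r=np.hypot(P[:,0]-.5605,P[:,1]-.1776)
th=np.degrees(np.arctan2(P[:,1]-.1776,P[:,0]-.5605))
for P_,nm in((P,'top'),(cloud(d).reshape(-1,3),'scene')):
    c=(.5605,.1776) if nm=='top' else (.564,.177)
    r=np.hypot(P_[:,0]-c[0],P_[:,1]-c[1]);th=np.degrees(np.arctan2(P_[:,1]-c[1],P_[:,0]-c[0]))
    m=(r>.064)&(r<.103)&(P_[:,2]>.14)&(P_[:,2]<.158)
    print(nm,np.histogram(th[m],bins=np.arange(-180,181,15)))
E
```

```text
top (array([ 0,  0,  0,  0,  0,  0, 49,  1,  0,  0,  0,  0,  0,  0,  0,  0,  0,
        0,  0,  0,  0,  0,  0,  0]), array([-180, -165, -150, -135, -120, -105,  -90,  -75,  -60,  -45,  -30,
        -15,    0,   15,   30,   45,   60,   75,   90,  105,  120,  135,
        150,  165,  180]))
scene (array([ 0,  0,  0,  0,  0,  0, 41,  3,  0,  0,  0,  0,  0,  0,  0,  0,  0,
        0, 21,  1,  0,  0,  0,  0]), array([-180, -165, -150, -135, -120, -105,  -90,  -75,  -60,  -45,  -30,
        -15,    0,   15,   30,   45,   60,   75,   90,  105,  120,  135,
        150,  165,  180]))
```

View pics/s8.png

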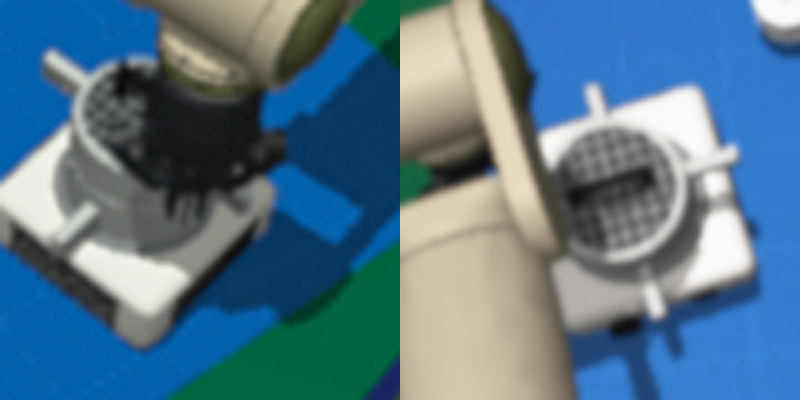

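```bash
python3 - <<'E'
from m import *
d=get('scene');P=cloud(d)
o=env.observe();R=np.array(o['tool_rot'])
L=(P-o['position'])@R*1000
m=(np.abs(L[...,0])<60)&(np.abs(L[...,1])<80)&(L[...,2]<25)&(L[...,2]>-90)&(P[...,2]>.09)
dark=d['color'].max(-1)<70
q=L[m&dark]; print(len(q))
for lo in range(-90,25,8):
    s=q[(q[:,2]>=lo)&(q[:,2]<lo+8)]
    if len(s): print(lo,len(s),s.min(0).round(0),s.max(0).round(0))
v,u=np.where(m&dark&(L[...,2]>-25)); 
for a,b in list(zip(v,u))[::6]: print((b,a),L[a,b].round(0),d['color'][a,b])
X=np.array(d['R'])@o['position']+d['t']; print('TCP px',X[0]/X[2]*d['f']+d['cx'],X[1]/X[2]*d['f']+d['cy'])
cv2.imwrite('pics/s9.png',cv2.resize(d['color'][200:260,310:370],(720,720)[:2],interpolation=2)[:600])
E
```

```text
161
-90 21 [-11. -44. -90.] [ 16.  42. -82.]
-82 55 [-11. -36. -82.] [ 15.  39. -74.]
-74 45 [-10. -30. -74.] [ 16.  32. -66.]
-66 10 [  3. -11. -65.] [ 13.  12. -59.]
-58 8 [  5. -12. -57.] [ 12.  14. -52.]
-50 8 [ -5. -10. -50.] [ 11.  15. -42.]
-42 8 [ -2. -12. -41.] [  9.  15. -34.]
-34 4 [-44. -12. -34.] [  5.  14. -27.]
-18 1 [-24. -37. -11.] [-24. -37. -11.]
-10 1 [-34. -29.  -3.] [-34. -29.  -3.]
(np.int64(343), np.int64(233)) [-34. -29.  -3.] [64 65 62]
TCP px 335.05809584705094 241.8293609535151
```

View pics/s9.png

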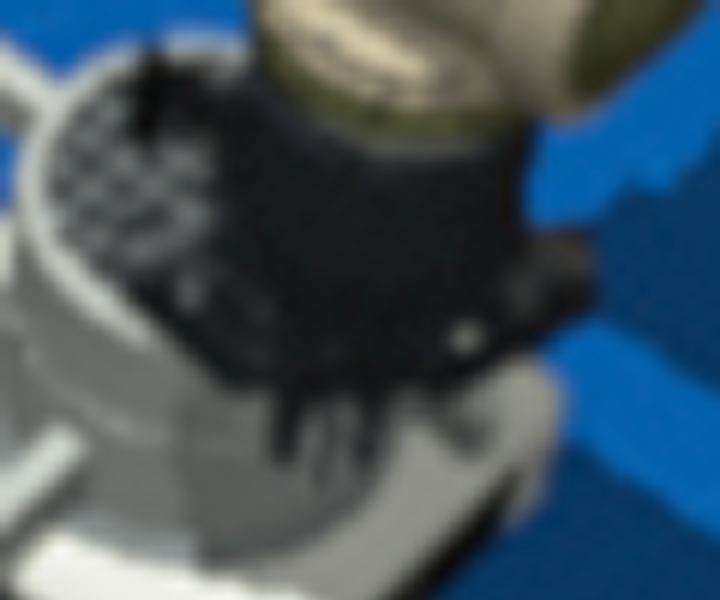

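```bash
python3 - <<'E'
from m import *
d=get('scene');P=cloud(d)
o=env.observe();R=np.array(o['tool_rot'])
L=(P-o['position'])@R*1000
for v in range(230,248):
    print(v,' '.join('%4.0f,%3.0f,%3.0f'%tuple(L[v,u]) for u in range(330,345)))
q=np.array(o['q']);print(q.round(2))
E
```

```text
230   12, 27,-82    8, 23,-77    6, 19,-75    7, 16,-75   15, 15,-87   16, 12,-88   19, 10,-92   17,  6,-90    1, -1,-68    8, -2,-77   16, -3,-89   18, -6,-92   19, -9,-93   16,-12,-90   18,-15,-92
231   15, 27,-81   14, 23,-80    6, 19,-69    9, 16,-73   14, 14,-80   13, 11,-78   11,  7,-76   10,  4,-75    6, -0,-69   12, -2,-78   12, -5,-77   11, -8,-77   11,-11,-77   12,-14,-78    7,-19,-72
232   14, 26,-75    9, 22,-68   10, 19,-68   10, 16,-69   13, 13,-73   11, 10,-71   14,  7,-75   13,  4,-74    5, -1,-63   11, -3,-72   13, -5,-74   15, -8,-77   13,-12,-74    8,-16,-68    9,-19,-68
233   12, 25,-67  -32, 12, -4   -7, 14,-40    8, 15,-60   12, 12,-66   13, 10,-68   12,  6,-67   13,  3,-68    8, -1,-61   12, -3,-67   13, -6,-69   12, -9,-68   14,-12,-70  -37,-29,  1  -32,-31, -7
234  -33, 14,  3  -29, 12, -2   -3, 15,-40    6, 14,-53   15, 12,-65   13,  9,-63   12,  5,-61    9,  2,-57   10, -1,-59   13, -4,-63   13, -7,-64   11,-10,-61  -78,-38, 65  -32,-29, -1  -27,-31, -7
235  -35, 13, 11  -29, 11,  3   -6, 13,-30    9, 14,-51    8, 10,-50   10,  8,-53   12,  5,-55   12,  2,-
[... 1843 characters left out ...]
an  -37,-35, 67  -41,-39, 73  -42,-43, 74
245  -27,  9, 60  -30,  4, 64  -29,  1, 62  -29, -2, 63  -32, -7, 67  -30,-10, 64  -35,-14, 70  -31,-17, 65  -33,-21, 68  -35,-24, 70  -36,-28, 73  -37,-32, 73  -34,-35, 68  -38,-39, 75  -37,-42, 72
246  -27,  8, 66  -24,  5, 62  -25,  1, 63  -28, -3, 67  -27, -6, 65  -30,-10, 70  -28,-13, 66  -30,-17, 70  -28,-20, 66  -31,-24, 71  -31,-28, 70  -32,-31, 72  -31,-35, 71  -30,-38, 69  -37,-43, 79
247  -23,  8, 66  -23,  5, 66  -25,  1, 69  -26, -3, 71  -23, -6, 66  -24, -9, 66  -27,-14, 72  -25,-16, 68  -25,-20, 68  -27,-24, 72  -27,-27, 70  -27,-31, 70  -30,-35, 75  -34,-40, 80  -33,-43, 79
[1.307e+01 3.510e+01 6.341e+01 1.000e-02 8.150e+01 4.994e+01]
```

The section is untouched at 101°. The depth shows the shut fingers ending about 22 mm short of the stated TCP, so they passed above the ear (top at 0.154). I'll go back round raised, come down about 22 mm lower and try again.

```bash
python3 -m inch '0 0 0 -12 0;0 0 0 -25 0;0 0 0 -25 0'; python3 -c "
from h import *
to(.513,.2555,.16,101.1)"
```

```text
time_s: 16.95
position: [0.598, 0.2594, 0.1636]
tool_rot: [[0.601, 0.799, 0.003], [0.799, -0.601, 0.001], [0.003, 0.002, -1.0]]
ft_force: [-0.2, -0.0, 0.1]
grip_width: 0.0001
t 16.95 pos [0.598  0.2594 0.1636] yaw 53.04 w 0.0001 F [-0.2 -0.   0.1] -> shift [-54.2 -65.5   3.3] turn -48.06
```

```bash
python3 -m inch '0 -8 -10 0 -8;0 -20 -24 0 -16;0 -32 -39 0 -24;0 -44 -53 0 -32;0 -54 -65.5 0 -40;0 -54 -65.5 0 -48;0 -54 -65.5 10 -48;0 -54 -65.5 25 -48;0 -54 -65.5 40 -48;0 -54 -65.5 46 -48'; python3 -m inch '0 0 0 0 0;0 0 0 0 0'; python3 - <<'E'
from m import *
to(.513,.2555,.116,101.1)
d=get('scene');meas(d,(.564,.177),.164)
cv2.imwrite('pics/s10.png',cv2.resize(d['color'][190:260,310:380],(600,600),interpolation=2))
o=env.observe();R=np.array(o['tool_rot']);L=(cloud(d)-o['position'])@R*1000
m=(abs(L[...,0])<16)&(abs(L[...,1])<18)&(L[...,2]>-60)&(L[...,2]<20)
q=L[m];print(len(q),np.sort(q[:,2])[-8:].round(0),q[:,1].min(),q[:,1].max())
E
```

```text
time_s: 18.2
position: [0.5121, 0.2553, 0.1139]
tool_rot: [[-0.19, 0.982, -0.002], [0.982, 0.19, -0.001], [-0.0, -0.002, -1.0]]
ft_force: [-0.3, -0.7, 0.3]
grip_width: -0.0001
time_s: 18.45
position: [0.5129, 0.2555, 0.116]
tool_rot: [[-0.191, 0.982, 0.001], [0.982, 0.191, 0.0], [0.0, 0.001, -1.0]]
ft_force: [-0.4, -0.2, 0.4]
grip_width: 0.0001
t 18.45 pos [0.5129 0.2555 0.116 ] yaw 101.0 w 0.0001 F [-0.4 -0.2  0.4] -> shift [-0.   0.1  0. ] turn -0.1
594 z 0.1637 circ [0.5639 0.177  0.0562] ears 104 [0.5612 0.1779] ang 103.56
29 [-35. -32. -32. -31. -31. -30. -25. -24.] -7.735566867114681 16.06820441465391
```

View pics/s10.png

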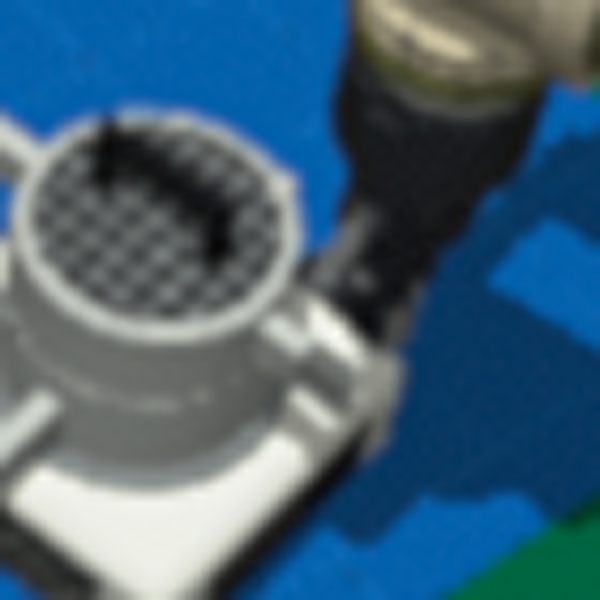

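The finger now stands behind the ear, with its tip hidden by the ear plate at (350,330). I'll push a short way and check.

```bash
python3 -m inch '0 0.5 6 0 0;0 1 13 0 0;0 2.6 22 0 6;0 3.3 31 0 12;0 3.3 31 0 12'; python3 - <<'E'
from m import *
to(.513,.2555,.116,89)
d=get('scene');meas(d,(.564,.177),.164)
e=get('top')
a=cv2.resize(d['color'][190:260,310:380],(400,400),interpolation=2);b=cv2.resize(e['color'][185:285,160:260],(400,400),interpolation=2)
cv2.imwrite('pics/s11.png',np.hstack([a,b]))
E
```

```text
time_s: 19.12
position: [0.543, 0.2648, 0.1155]
tool_rot: [[0.016, 1.0, 0.0], [1.0, -0.016, 0.0], [0.0, 0.0, -1.0]]
ft_force: [1.3, -0.7, -0.7]
grip_width: 0.0
t 19.12 pos [0.543  0.2648 0.1155] yaw 89.07 w 0.0 F [ 1.3 -0.7 -0.7] -> shift [ -9.7 -29.9  -0.5] turn 0.07
586 z 0.1637 circ [0.5671 0.1769 0.0566] ears 106 [0.5661 0.1793] ang 93.05
```

View pics/s11.png

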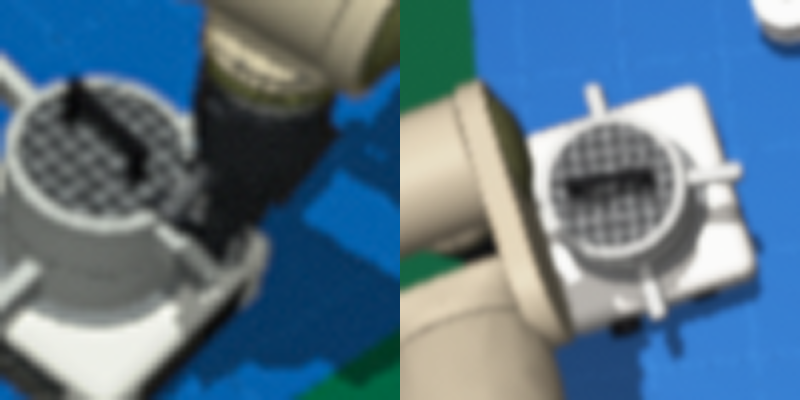

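It turns: the -y ear has moved from (738,155) to (738,172) in the crop. Continuing round the arc.

```bash
cat > arc.py <<'E'
from h import *
import sys
o=env.observe();R=np.array(o['tool_rot'])[:2,:2];M=np.array([.562,.1785])
p0=float(sys.argv[1])
for p in np.arange(p0,float(sys.argv[2])-.1,-6):
    a=np.radians(p+.1);u=np.array([np.cos(a),np.sin(a)]);n=np.array([-u[1],u[0]])
    print(p,(R.T@(M+.086*u+.020*n-o['position'][:2])*1000).round(1),'turn',p0-p)
E
python3 arc.py 89 35
```

```text
89.0 [0.3 0.9] turn 0.0
83.0 [ 1.9 10. ] turn 6.0
77.0 [ 2.5 19.2] turn 12.0
71.0 [ 2.2 28.5] turn 18.0
65.0 [ 0.9 37.6] turn 24.0
59.0 [-1.3 46.6] turn 30.0
53.0 [-4.4 55.3] turn 36.0
47.0 [-8.5 63.6] turn 42.0
41.0 [-13.4  71.4] turn 48.0
35.0 [-19.1  78.7] turn 54.0
```

```bash
python3 -m inch '0 2 10 0 6;0 2.5 19 0 12;0 2.2 28.5 0 18;0 1 37.5 0 24;0 -1.3 46.5 0 30;0 -4.4 55.3 0 36;0 -8.5 63.6 0 42;0 -13.4 71.4 0 48;0 -19 78.7 0 54;0 -19 78.7 0 54'; python3 arc.py 35 5; python3 - <<'E'
from m import *
to(.513,.2555,.116,35)
d=get('scene');meas(d,(.564,.177),.164)
e=get('top');meas(e,(.561,.177),.164)
a=cv2.resize(d['color'][190:260,310:380],(400,400),interpolation=2);b=cv2.resize(e['color'][185:285,160:260],(400,400),interpolation=2)
cv2.imwrite('pics/s12.png',np.hstack([a,b]))
E
```

```text
time_s: 20.48
position: [0.6209, 0.2439, 0.1155]
tool_rot: [[0.818, 0.575, 0.0], [0.575, -0.818, -0.0], [-0.0, 0.0, -1.0]]
ft_force: [0.1, -0.5, -1.5]
grip_width: -0.0001
35.0 [ 0.2 -0.4] turn 0.0
29.0 [1.8 8.7] turn 6.0
23.0 [ 2.5 18. ] turn 12.0
17.0 [ 2.2 27.2] turn 18.0
11.0 [ 0.9 36.4] turn 24.0
5.0 [-1.3 45.3] turn 30.0
t 20.48 pos [0.6209 0.2439 0.1155] yaw 35.11 w -0.0001 F [ 0.1 -0.5 -1.5] -> shift [-81.6 -71.5  -0.5] turn 0.11
103 z 0.1638 circ [0.5861 0.1418 0.0246] ears 54 [0.6329 0.2395] ang 116.03
725 z 0.164 circ [0.5624 0.1757 0.056 ] ears 45 [0.5004 0.1291] ang 43.21000000000001
```

View pics/s12.png

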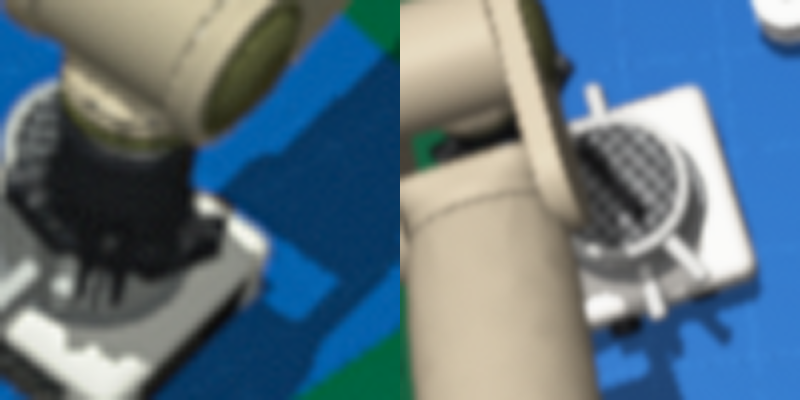

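The rear ear, now at (690,260), is closing on the lower ear at (652,295), with about 25° left. Pushing on to the stop.

```bash
python3 -m inch '0 1 4 0 3;0 1.8 8.7 0 6;0 2.5 18 0 12;0 2.2 27 0 18;0 1.5 32 0 21;0 1 36.4 0 24;0 1 36.4 0 24'; python3 - <<'E'
from m import *
to(.513,.2555,.116,11)
e=get('top');meas(e,(.561,.177),.164)
cv2.imwrite('pics/s13.png',cv2.resize(e['color'][185:285,160:260],(600,600),interpolation=2))
E
```

```text
time_s: 21.45
position: [0.6423, 0.2151, 0.1157]
tool_rot: [[0.981, 0.193, -0.0], [0.193, -0.981, -0.0], [-0.0, 0.0, -1.0]]
ft_force: [0.1, -0.0, -0.8]
grip_width: 0.0
t 21.45 pos [0.6423 0.2151 0.1157] yaw 11.14 w 0.0 F [ 0.1 -0.  -0.8] -> shift [-119.   -64.6   -0.3] turn 0.14
491 z 0.1637 circ [0.562  0.1728 0.0551] ears 49 [0.4808 0.1527] ang 13.789999999999992
```

View pics/s13.png

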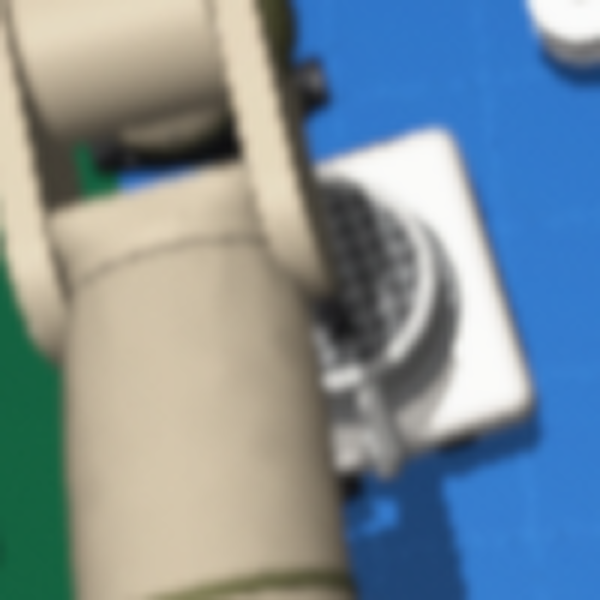

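Nearly there, but no reaction from the stop yet. Pushing in small steps along tool y until it shows.

```bash
python3 -m inch '0 0 1.5 0 0;0 0 3 0 0;0 0 3 0 0;0 0 3 0 0'; python3 -m inch '0 0 1 0 0;0 0 2 0 0;0 0 2 0 0;0 0 2 0 0'
```

```text
time_s: 22.0
position: [0.643, 0.2129, 0.1157]
tool_rot: [[0.981, 0.192, 0.0], [0.192, -0.981, 0.001], [0.0, -0.001, -1.0]]
ft_force: [0.2, 6.2, -0.4]
grip_width: -0.0001
time_s: 22.5
position: [0.6436, 0.212, 0.1158]
tool_rot: [[0.981, 0.193, 0.001], [0.193, -0.981, 0.003], [0.002, -0.003, -1.0]]
ft_force: [1.7, 9.7, -0.4]
grip_width: 0.0
```

That's the stop: 6 N, rising to 10 N with the arm no longer following. I'll back off, rise and move clear to check.

```bash
python3 -m inch '0 0 -4 0 0;0 0 -12 0 0;0 0 -25 0 0;0 0 -30 -20 0;0 0 -30 -60 0;0 0 -30 -100 0;0 0 -60 -130 0;0 0 -110 -130 0;0 0 -160 -130 0;0 0 -200 -130 0'; python3 -m inch '0 -60 0 0 0;0 -120 0 0 0;0 -120 0 0 0;0 -120 0 0 0'; python3 - <<'E'
from m import *
to(0,0,0)
d=get('scene');meas(d,(.564,.177),.164)
e=get('top');meas(e,(.561,.177),.164)
P=cloud(e).reshape(-1,3)
a=cv2.resize(d['color'][180:280,275:375],(400,400),interpolation=2);b=cv2.resize(e['color'][185:285,160:260],(400,400),interpolation=2)
cv2.imwrite('pics/s14.png',np.hstack([a,b])); cv2.imwrite('pics/t14.png',e['color'])
E
```

```text
time_s: 23.75
position: [0.6041, 0.4088, 0.2456]
tool_rot: [[0.981, 0.192, -0.0], [0.192, -0.981, -0.0], [-0.0, 0.0, -1.0]]
ft_force: [0.5, 0.5, 0.1]
grip_width: 0.0
time_s: 24.25
position: [0.4878, 0.384, 0.2464]
tool_rot: [[0.982, 0.191, 0.002], [0.191, -0.982, 0.001], [0.002, -0.0, -1.0]]
ft_force: [0.6, -0.6, -0.5]
grip_width: -0.0003
t 24.25 pos [0.4878 0.384  0.2464] yaw 11.03 w -0.0003 F [ 0.6 -0.6 -0.5] -> shift [-552.7  283.7  245.3] turn 0
629 z 0.1634 circ [0.5651 0.1744 0.0569] ears 79 [0.5654 0.1762] ang 12.99
921 z 0.1639 circ [0.5615 0.1761 0.0565] ears 90 [0.5613 0.1754] ang 12.919999999999987
```

View pics/s14.png

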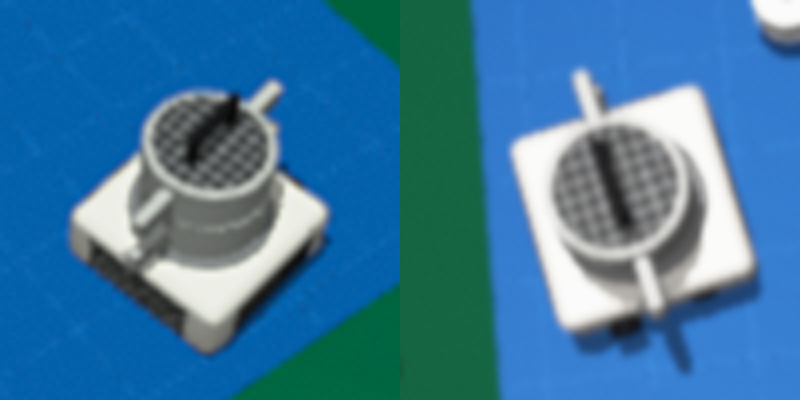

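View pics/t14.png

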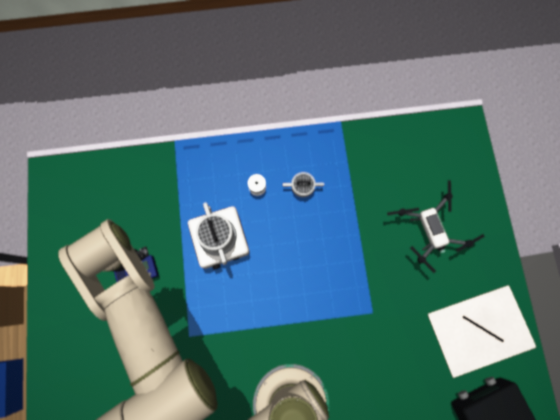

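Both cameras agree: drum top at 0.164 (flush), ears at 13.0° against the mouth's 11.0° (0.035 rad), about 2 mm sideways. The reel, small drum and quadcopter sit at their old pixels, and the arm is clear of everything. Handing in.

```bash
python3 -c "
from rig import env
print(env.close_job())"
```

```text
the job is handed in; nothing more can be done
None
```

The intake section is back in the extractor's mouth, flush and turned clockwise to the stop. I handed the job in at about 24 s; no verdict is reported.

- **What I did:** I lifted the larger drum by its bow and lowered it with its ears along the slots. It seated flush (drum top at 0.164 m) and I let go before turning. I then pushed the +y ear round with shut fingers until the stop pushed back with 6–10 N, and backed the arm off clear.
- **Last checks:** both cameras put the drum top at about 0.164 m. The ears are at 13.0° against the mouth's 11.0°, which is 0.035 rad with 0.12 allowed. The section sits about 2 mm sideways, with 5 mm allowed. The reel and quadcopter stand where they did. The charger was partly hidden by the arm in the last picture; nothing was brought down near it.
- **What went wrong or disagreed:**
  - The first push passed over the ear without touching it. The depth image showed the shut fingertips ending about 22 mm short of the stated TCP, so I repeated the push 21 mm lower and it worked.
  - The grip width on the bow read 6.7 mm, though the bar is given as 10 mm. The grip held.
  - The two cameras differ by about 4 mm in x, so I compared positions within each camera.

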